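# Shut and lock the card-index cabinet

## Robot

A 7-joint arm with a two-finger parallel gripper is mounted at the origin on the work surface. World frame = base frame: x ahead of the robot, y to its left, z up, the work surface at z = 0. Lengths are in mm, angles in rad, forces in N, time in s.
With the tool pointing down it reaches from about 400 to 875 mm from the base axis. Payload 4.4 kg.
Tool frame: the origin (TCP) lies on the centre line of the jaws, within the pads' length; the fingertips stand 19 mm ahead of it and the grasp point (between the pads) is the TCP; z points along the fingers, y is the line along which they close (so a half turn about z gives the same grasp; the last joint's range is limited). The gripper opens to 85 mm and grips with 20 to 120 N. Pads are 22 mm wide; open, the fingers measure 114 mm over their backs; the gripper's body (76 mm by 85 mm) begins 54 mm behind the grasp point. The pads swing forward as they close: fully open they stand 13 mm farther back than shut.
Start: joints at [1.101, 0.628, 0.038, 1.517, -0.027, 0.996, -0.02], TCP at [255.423, -597.726, 250.313] pointing down, gripper open.
Joint ranges: [-3.06, 3.06], [-0.37, 2.12], [-1.25, 1.32], [0.18, 2.47], [-1.1, 4.24], [0.23, 1.98], [-2.94, 2.94]. Speed limits (rad/s): [2.57, 2.57, 3.14, 3.14, 3.14, 3.14, 3.14].

## Interface

Orientations are given as [roll, pitch, yaw] about the fixed x, y, z axes, in that order (R = Rz(yaw) Ry(pitch) Rx(roll)).
In Python, from cell import ctrl, viewer, silhouettes gives the robot as it stands.
- The arm moves only by the shell command python3 -m creep 'ROWS'. ROWS is JSON, a list of rows, each an object with "jaw": the gripper command: -1 is shut, 1 is fully open, values between are in proportion; "xyz": the shift along the tool's x, y, z in mm, a list of three; "angular": the turn, a rotation vector about the tool's x, y, z in rad, a list of three. In form: [{"jaw": jaw, "xyz": [tx, ty, tz], "angular": [rx, ry, rz]}, ...]. A call has 1 to 12 rows; each row is the pose to reach, as a shift and turn from the pose commanded when the call began, along the tool's axes at that moment; what a row does not reach only later rows make up. A row lasts 1/8 s, in which the tool goes at most 62.5 mm and 10.7 degrees, less where a joint would pass 70% of its speed; a pose out of reach is approached as far as the arm can. A call with a gripper value outside its range is refused whole. The fingers move at their own pace and stop on an object; the grip force is fixed at half the most. Time passes only in rows, so rows that repeat a pose let the fingers close. It gives the time, the measured TCP pose, the force, the opening and the grip force at its end, in the units of the state.
- ctrl.read_state(): the state, without advancing time (a new reading comes with each control period).
- viewer.get_image(name): name is "side" or "top" or "wrist"; returns (picture, depth): 400x640x3 uint8, red, green, blue; 400x640 float32, mm along the optical axis (not along the pixel's ray), 0 where there is no reading.
- viewer.camera_model(name): a dict with "fx", "fy", "cx", "cy" (pixels), "T" (4x4, takes a point from camera to world coordinates). Camera axes: x right, y down, z forward; pixel columns grow to the right and rows downward; lengths in mm; the calibration is good to about 2 mm. A picture is of the moment at which its call begins: read the wrist's pose just before it. camera_model takes no time and is no camera call; for the wrist camera it gives the pose at the moment of the call.
- ctrl.finish_job(): hands the job in; it is judged then, once.
Trained networks look in the newest picture that a camera, given by its name, has taken for a name from the list of things; names that differ only in an ending like _2 or _b are one class to them, and where a whole thing is asked for, a point or a joint stands for the part that bears it (a point fixed in the world has none). Each returns a list of dicts, best first, with "score" (0 to 1); they miss things now and then, are a little off and sometimes report something else, mostly with a low value. They report only what shows in the picture. A call takes as long as a camera call.
- silhouettes(camera, target): "pixels" (400x640 bool, what is visible of it) and "xy" ([column, row] in pixels, amid what is visible of it).
The state is a dict: "clock": time; "qpos": joint angles; "qd": joint speeds; "tau": joint torques, N m; "eef_pos": TCP position; "tool_rot": TCP orientation; "force": force on the tool from outside, world axes, zero at the start; "torque": the same for the moment, N m; "width": finger opening in mm; "gripper_force": force on a finger pad.
Only numpy, scipy, OpenCV 4.12 (cv2) and the standard library are available. Lean on these libraries where they do the work, as an engineer would, in place of code of your own. Each camera call takes 0.05 s, during which the arm holds its last target. There are 200 camera calls.

## Task

Shut up the small steel card-index cabinet for the day: using only the fingertips, push each of its two open drawers all the way in by the outside of its front, without gripping or slamming it. Only when both are fully home, press the round lock plunger in the middle of the top rim all the way in. Leave the mug, stapler, stamp and pen cup undisturbed.

Things in the scene. Friction and masses are not known exactly. Their poses are not given: they have to be found in the camera images.
- cabinet: Cream sheet-steel card-index cabinet standing fixed on the desk, 280 mm deep (x), 330 mm wide (y), 150 mm high. Origin: centre of its underside on the desk; its x axis points from the front to the back (away from the robot), y to the left, z up. Its front is the plane x = -140 mm; the upper 30 mm of the front is a fixed rim, the two drawers sit side by side below it
- runner_left (a joint): how far the left drawer (the one at the cabinet's +y) is open, m; 0 = fully home, it slides out along the cabinet's -x. It runs with about 3 N of friction, stays where it is left and does not spring back; it stops dead at 0
- drawer_left: the left drawer with its cards; front 151 mm wide, 94 high, 18 thick. Origin: centre of the front's outer face, 70 mm above the desk, moving with the drawer; x axis into the cabinet, y left, z up. Home, this face stands 5 mm proud of the rim. It is plain from 16 mm above the origin to its top edge at 47; below are a flat label holder and a finger recess (83 x 24 mm, 14 deep, middle 24 mm below)
- runner_right (a joint): how far the right drawer (at the cabinet's -y) is open, m; as the left one
- drawer_right: the right drawer with its cards, its size, origin and axes as the left one
- lock (a joint): how far the lock plunger is pushed in, m; 0 = out (unlocked), 0.010 = all the way in (locked), moving along the cabinet's +x. It takes about 3 N and stays where it is pushed
- lock_face (a point): centre of the plunger's outer end: a bright steel round plunger 18 mm in diameter, in the middle of the top rim, 134.5 mm above the desk, standing 16 mm out of the rim at the start and 6 mm when fully in
- mug: white mug, 82 mm across, 95 mm high, origin at the centre of its underside; stands on the desk beside the cabinet
- stapler: black stapler 135 x 36 mm, 57 mm high, origin under its centre, long along its x; on the desk beside the cabinet
- stamp: wooden-handled rubber stamp, base 38 x 60 mm, 71 mm high, origin at the centre of its underside; stands on top of the cabinet, at least 75 mm behind its front
- pencup: dark metal pen cup 72 mm across, 95 mm high with pens up to 140 mm, origin at the centre of its underside; stands on top of the cabinet, at least 85 mm behind its front

How it is judged:
By the outcome, as a careful person would: the job done as asked, in the order asked, and still so for the second after the job is handed in, with the robot touching nothing.
It also fails if it takes over 48 s, if anything falls off the work surface, if the arm or the gripper's body presses on something with over 40 N, if the wrist force passes 120 N, or if a joint passes its speed limit or range.

## Working session

There is one attempt and no reset: what is moved stays moved. The work goes in short steps, Python scripts to look and compute and a shell command to move; the robot and the scene stay as the last step left them, time stands still between calls to the robot, and variables do not carry over. Pictures are saved under pics/ and viewed, at most 10 in all, crops included, and the job is handed in when it is done.

```bash
mkdir -p pics; ls; python3 - <<'E'
from cell import ctrl, viewer, silhouettes
import cv2,numpy as np
s=ctrl.read_state();print({k:np.round(v,3) for k,v in s.items()})
ims=[]
for c in ("side","top"):
    p,d=viewer.get_image(c);np.savez(f'{c}0.npz',p=p,d=d);m=viewer.camera_model(c);print(c,{k:np.round(v,3).tolist() for k,v in m.items()})
    cv2.imwrite(f'pics/{c}0.png',p[:,:,::-1])
    K=np.array([[m['fx'],0,m['cx']],[0,m['fy'],m['cy']],[0,0,1]])
    for n in ("cabinet","drawer_left","drawer_right","lock_face","stamp","pencup","mug","stapler"):
        for r in silhouettes(c,n)[:2]:
            px=r['pixels'];v,u=np.nonzero(px&(d>0));z=d[v,u]
            P=(np.linalg.inv(K)@np.vstack([u*z,v*z,z])).T
            W=P@m['T'][:3,:3].T+m['T'][:3,3]
            print(n,round(r['score'],2),np.round(r['xy']),len(u),np.round(np.percentile(W,[2,50,98],axis=0)).tolist() if len(u) else None)
E
```

```text
pics
{'clock': np.float64(0.0), 'qpos': array([ 1.101,  0.629,  0.038,  1.518, -0.027,  0.996, -0.02 ]), 'qd': array([-0.002, -0.   , -0.002,  0.002, -0.002,  0.001, -0.001]), 'tau': array([-1.0000e-03, -5.6340e+01,  1.2270e+00, -1.9346e+01,  1.1000e-02,
        1.1000e-02,  0.0000e+00]), 'eef_pos': array([ 255.194, -597.174,  249.398]), 'tool_rot': array([-3.14 ,  0.   ,  0.404]), 'force': array([0.301, 0.669, 0.355]), 'torque': array([ 0.019,  0.029, -0.032]), 'gripper_force': np.float64(0.0), 'width': np.float64(84.988)}
side {'fx': 455.77, 'fy': 455.77, 'cx': 317.2, 'cy': 202.015, 'T': [[0.895, -0.354, 0.272, 371.665], [-0.447, -0.702, 0.555, -633.1], [-0.006, -0.618, -0.786, 998.239], [0.0, 0.0, 0.0, 1.0]]}
cabinet 0.74 [258. 156.] 315 [[610.0, 265.0, 8.0], [633.0, 276.0, 37.0], [661.0, 297.0, 57.0]]
cabinet 0.6 [318. 214.] 18490 [[504.0, -195.0, 14.0], [666.0, -61.0, 149.0], [872.0, 164.0, 154.0]]
drawer_left 0.72 [258. 194.] 2015 [[507.0, 38.0, 28.0], [562.0, 96.0, 102.0], [621.0, 186.0, 120.0]]
drawer_right 0.58 [274. 247.] 2322 [[488.0, -121.0, 28.0], [535.0, -72.0, 101.0], 
[... 1175 characters left out ...]
 [734.0, 299.0, 56.0]]
lock_face 0.46 [307. 240.] 28 [[583.0, 18.0, 138.0], [588.0, 25.0, 143.0], [593.0, 29.0, 145.0]]
lock_face 0.27 [338. 259.] 2154 [[490.0, -117.0, 27.0], [538.0, -47.0, 102.0], [587.0, 24.0, 120.0]]
stamp 0.7 [297. 173.] 418 [[720.0, 19.0, 158.0], [739.0, 45.0, 171.0], [766.0, 75.0, 221.0]]
stamp 0.44 [409. 249.] 1123 [[520.0, -270.0, 1.0], [562.0, -237.0, 26.0], [596.0, -180.0, 98.0]]
pencup 0.66 [360. 174.] 1015 [[687.0, -122.0, 151.0], [727.0, -93.0, 203.0], [754.0, -57.0, 285.0]]
mug 0.97 [410. 249.] 1147 [[520.0, -270.0, 1.0], [563.0, -236.0, 27.0], [597.0, -178.0, 97.0]]
stapler 0.78 [213. 218.] 812 [[610.0, 250.0, 2.0], [668.0, 272.0, 45.0], [733.0, 300.0, 56.0]]
```

```bash
cat > h.py <<'E'
import numpy as np
def cloud(m,d):
    v,u=np.mgrid[:400,:640];X=np.dstack([(u-m['cx'])/m['fx']*d,(v-m['cy'])/m['fy']*d,d])
    return X@m['T'][:3,:3].T+m['T'][:3,3]
E
python3 - <<'E'
from cell import viewer
import cv2,numpy as np
from h import cloud
for c in ("side","top"):
    f=np.load(f'{c}0.npz');W=cloud(viewer.camera_model(c),f['d']);ok=f['d']>0
    m=(ok&(abs(W[...,2]-150)<4)&(W[...,0]>540)&(W[...,0]<900)&(abs(W[...,1])<220)).astype(np.uint8)
    m=cv2.morphologyEx(m,cv2.MORPH_OPEN,np.ones((5,5)))>0
    (cx,cy),sz,a=cv2.minAreaRect(W[m][:,:2].astype(np.float32));print(c,'top',np.round([cx,cy,*sz,a],1),np.median(W[m][:,2]))
    yaw=np.deg2rad(a-90 if a>45 else a);R=np.array([[np.cos(yaw),np.sin(yaw)],[-np.sin(yaw),np.cos(yaw)]])
    L=(W[...,:2]-[cx,cy])@R.T
    print('yaw',yaw)
    # drawers: top-edge points in front
    for n,lo,hi in(("L",15,140),("R",-140,-15)):
        q=ok&(abs(W[...,2]-117)<5)&(L[...,0]<-150)&(L[...,0]>-330)&(L[...,1]>lo)&(L[...,1]<hi)
        P=L[q];b=[np.percentile(P[abs(P[:,1]-t)<8,0],4) for t in np.linspace(lo+10,hi-10,6)]
        print(n,q.sum(),np.round(b,1),'z',np.median(W[q][:,2]))
    q=ok&(W[...,2]>127)&(W[...,2]<148)&(L[...,0]<-146)&(L[...,0]>-170)&(abs(L[...,1])<40)
    print('lock',q.sum(),np.round(np.median(L[q],0),1),L[q][:,0].min() if q.any() else 0,np.round(W[q].mean(0)))
a=cv2.imread('pics/side0.png')[100:350,170:490];b=cv2.imread('pics/top0.png')[120:320,170:490]
cv2.imwrite('pics/c0.png',cv2.resize(np.vstack([a,b]),None,fx=1.3,fy=1.3))
E
```

```text
side top [734.2 -10.4 331.5 281.1  76.8] 150.67935138714233
yaw -0.22951614959104538
L 286 [-239.4 -240.1 -240.  -239.7 -240.1 -240. ] z 117.52992294027138
R 357 [-220.1 -220.  -220.1 -220.2 -220.4 -220.2] z 117.45742359926476
lock 29 [-150.7   -3.4] -155.46920181469403 [587.  21. 140.]
top top [733.5  -9.6 329.6 280.3  77.1] 150.07325962030723
yaw -0.22581701883692534
L 416 [-239.8 -239.6 -239.3 -238.8 -239.6 -239.3] z 116.9139541863766
R 416 [-220.4 -220.3 -220.9 -220.8 -220.4 -220.2] z 117.02069485693323
lock 32 [-1.512e+02  1.000e-01] -155.49984581860278 [586.  24. 141.]
```

View pics/c0.png

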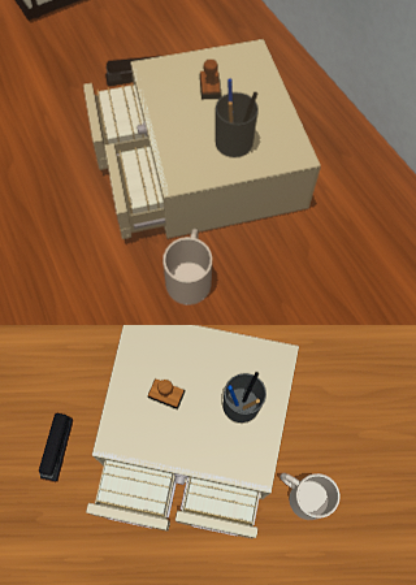

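```bash
cat >> h.py <<'E'
from scipy.spatial.transform import Rotation as Ro
yaw=-0.2277; C=np.array([733.8,-10,0]); Rc=Ro.from_euler('z',yaw)
def plan(loc,tilt,p=None,rpy=None):
    from cell import ctrl
    s=ctrl.read_state(); p=s['eef_pos'] if p is None else p; R0=Ro.from_euler('xyz',s['tool_rot'] if rpy is None else rpy)
    Rt=Rc*Ro.from_euler('y',-tilt)*Ro.from_euler('x',np.pi)
    w=C+Rc.apply(loc); print('shift',np.round(R0.inv().apply(w-p),1),'rot',np.round((R0.inv()*Rt).as_rotvec(),3),'world',np.round(w,1))
def where():
    from cell import ctrl
    s=ctrl.read_state(); print('t',s['clock'],'local',np.round(Rc.inv().apply(s['eef_pos']-C),1),'rpy',np.round(s['tool_rot'],3),'F',np.round(Rc.inv().apply(s['force']),1),'w',s['width'])
E
python3 -c "
from h import *
plan([-285,78,200],0.4,[255.4,-597.7,250.3],[np.pi,0,.404])"
```

```text
shift [ 487.  -583.6   50.3] rot [-0.126  0.387  0.623] world [473.8 130.3 200. ]
```

```bash
python3 -m creep '[{"jaw":-1,"xyz":[80,-100,8],"angular":[-0.02,0.07,0.1]},{"jaw":-1,"xyz":[120,-145,12],"angular":[-0.03,0.1,0.16]},{"jaw":-1,"xyz":[160,-190,16],"angular":[-0.04,0.13,0.2]},{"jaw":-1,"xyz":[200,-240,20],"angular":[-0.05,0.16,0.26]},{"jaw":-1,"xyz":[240,-290,25],"angular":[-0.06,0.2,0.31]},{"jaw":-1,"xyz":[280,-340,30],"angular":[-0.08,0.24,0.38]},{"jaw":-1,"xyz":[320,-385,33],"angular":[-0.09,0.28,0.45]},{"jaw":-1,"xyz":[360,-430,37],"angular":[-0.1,0.31,0.5]},{"jaw":-1,"xyz":[400,-480,41],"angular":[-0.11,0.34,0.55]},{"jaw":-1,"xyz":[440,-530,45],"angular":[-0.12,0.37,0.6]},{"jaw":-1,"xyz":[487,-584,50],"angular":[-0.126,0.387,0.623]},{"jaw":-1,"xyz":[487,-584,50],"angular":[-0.126,0.387,0.623]}]'
python3 -c "
from h import *
where();plan([-285,78,119],0.4)"
```

```text
clock: 2.4
eef_pos: [410.6, -47.8, 231.8]
tool_rot: [3.13, -0.355, -0.205]
force: [0.3, -0.6, 0.1]
width: 0.3
gripper_force: 0.0
t 2.4 local [-306.4 -109.8  231.8] rpy [ 3.13  -0.355 -0.205] F [ 0.4 -0.6  0.1] w 0.31081761355057974
shift [ -15.2 -188.6  112.5] rot [0.003 0.044 0.022] world [473.8 130.3 119. ]
```

```bash
python3 -c "
from h import *
plan([-265,-78,119],0.4)"
```

```text
shift [  0.2 -32.3 120.1] rot [0.003 0.044 0.022] world [458.  -26.2 119. ]
```

```bash
python3 -m creep '[{"jaw":-1,"xyz":[-8,-14,40],"angular":[0,0.02,0.01]},{"jaw":-1,"xyz":[-8,-32,80],"angular":[0,0.044,0.022]},{"jaw":-1,"xyz":[0,-32,120],"angular":[0.003,0.044,0.022]},{"jaw":-1,"xyz":[0,-32,120],"angular":[0.003,0.044,0.022]},{"jaw":-1,"xyz":[0,-32,120],"angular":[0.003,0.044,0.022]}]'
python3 - <<'E'
from h import *
where();plan([-165,-78,119],0.4)
from cell import viewer
import cv2
a=viewer.get_image('side')[0];b=viewer.get_image('top')[0]
cv2.imwrite('pics/c1.png',cv2.resize(np.vstack([a[130:330,180:420],b[180:300,200:440]]),None,fx=1.7,fy=1.7)[:,:,::-1])
E
```

```text
clock: 3.02
eef_pos: [408.9, -17.0, 223.1]
tool_rot: [3.127, -0.346, -0.229]
force: [-0.1, -0.4, -0.2]
width: -0.0
gripper_force: 0.0
t 3.025 local [-315.   -80.2  223.1] rpy [ 3.127 -0.346 -0.229] F [-0.  -0.4 -0.2] w -0.03011450932254703
shift [105.8  -4.5 148.7] rot [ 0.015  0.054 -0.   ] world [555.5 -48.7 119. ]
```

View pics/c1.png

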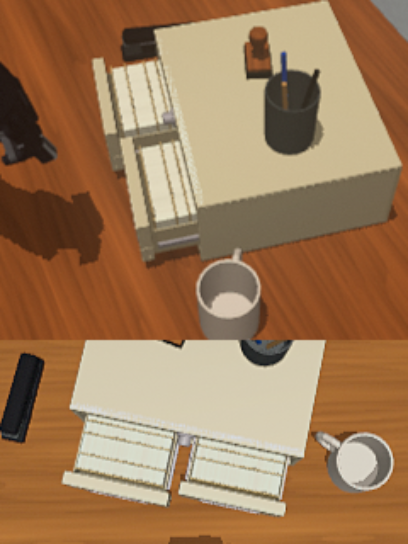

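```bash
python3 -c "
from h import *
from cell import ctrl
print(np.round(ctrl.read_state()['qpos'],2))
for t in (0,.15,.4): plan([-262,-78,125],t)"
```

```text
[-0.83  0.36  0.94  2.47 -1.1   0.23 -0.73]
shift [ 16.7  -3.8 110.1] rot [ 0.015 -0.346 -0.003] world [461.  -26.8 125. ]
shift [ 16.7  -3.8 110.1] rot [ 0.015 -0.196 -0.002] world [461.  -26.8 125. ]
shift [ 16.7  -3.8 110.1] rot [ 0.015  0.054 -0.   ] world [461.  -26.8 125. ]
```

```bash
python3 -m creep '[{"jaw":-1,"xyz":[40,-2,-30],"angular":[0.01,-0.17,0]},{"jaw":-1,"xyz":[60,-4,-20],"angular":[0.015,-0.3,0]},{"jaw":-1,"xyz":[60,-4,-20],"angular":[0.015,-0.3,0]},{"jaw":-1,"xyz":[60,-4,-20],"angular":[0.015,-0.3,0]},{"jaw":-1,"xyz":[60,-4,-20],"angular":[0.015,-0.3,0]}]'
python3 -c "
from h import *
from cell import ctrl
print(np.round(ctrl.read_state()['qpos'],2));where()
for t in (0,.15): plan([-262,-78,125],t)"
```

```text
clock: 3.75
eef_pos: [456.9, -23.1, 261.3]
tool_rot: [-3.14, -0.044, -0.23]
force: [-1.2, 0.5, 0.0]
width: 0.3
gripper_force: 0.0
[-0.78  0.56  1.15  2.07 -0.67  0.9  -1.05]
t 3.75 local [-266.8  -75.3  261.3] rpy [-3.14  -0.044 -0.23 ] F [-1.2  0.3  0. ] w 0.25375925104984093
shift [ -1.2   2.9 136.3] rot [-0.001 -0.044 -0.002] world [461.  -26.8 125. ]
shift [ -1.2   2.9 136.3] rot [-0.001  0.106 -0.003] world [461.  -26.8 125. ]
```

```bash
python3 -m creep '[{"jaw":-1,"xyz":[-2,1,35],"angular":[0,0,0]},{"jaw":-1,"xyz":[-2,3,70],"angular":[0,0,0]},{"jaw":-1,"xyz":[-2,3,105],"angular":[0,0,0]},{"jaw":-1,"xyz":[-2,3,140],"angular":[0,0,0]},{"jaw":-1,"xyz":[-2,3,142],"angular":[0,0,0]}]'
python3 -c "
from h import *
from cell import ctrl
print(np.round(ctrl.read_state()['qpos'],2));where()
plan([-262,-78,119],0.1);plan([-162,-78,119],0.1)"
```

```text
clock: 4.38
eef_pos: [459.3, -26.5, 118.8]
tool_rot: [-3.141, -0.041, -0.23]
force: [-0.8, 0.0, 0.0]
width: 0.0
gripper_force: 0.0
[-0.53  0.73  0.81  2.2  -1.03  0.59 -0.75]
t 4.375 local [-263.7  -78.   118.8] rpy [-3.141 -0.041 -0.23 ] F [-0.8 -0.2  0. ] w 0.027550073200272862
shift [ 1.7 -0.  -0.1] rot [-0.     0.059 -0.003] world [461.  -26.8 119. ]
shift [101.6  -0.3   3.9] rot [-0.     0.059 -0.003] world [558.4 -49.4 119. ]
```

```bash
python3 -m creep '[{"jaw":-1,"xyz":[10,0,0],"angular":[0,0.05,0]},{"jaw":-1,"xyz":[18,0,0],"angular":[0,0.1,0]},{"jaw":-1,"xyz":[24,0,1],"angular":[0,0.15,0]},{"jaw":-1,"xyz":[30,0,1],"angular":[0,0.15,0]},{"jaw":-1,"xyz":[36,0,1],"angular":[0,0.15,0]},{"jaw":-1,"xyz":[42,0,2],"angular":[0,0.15,0]},{"jaw":-1,"xyz":[49,0,2],"angular":[0,0.15,0]},{"jaw":-1,"xyz":[56,0,2],"angular":[0,0.15,0]},{"jaw":-1,"xyz":[63,0,3],"angular":[0,0.15,0]},{"jaw":-1,"xyz":[70,0,3],"angular":[0,0.15,0]},{"jaw":-1,"xyz":[76,0,3],"angular":[0,0.15,0]},{"jaw":-1,"xyz":[80,0,3],"angular":[0,0.15,0]}]'
python3 - <<'E'
from h import *
from cell import ctrl,viewer
print(np.round(ctrl.read_state()['qpos'],2));where()
import cv2
a=viewer.get_image('side')[0];b=viewer.get_image('top')[0]
cv2.imwrite('pics/c2.png',cv2.resize(np.vstack([a[130:330,180:420],b[180:300,200:440]]),None,fx=1.7,fy=1.7)[:,:,::-1])
E
```

```text
clock: 5.88
eef_pos: [539.8, -45.5, 120.3]
tool_rot: [-3.142, -0.194, -0.229]
force: [-1.5, 0.7, -1.8]
width: 0.0
gripper_force: 1.6
[-0.37  0.69  0.57  2.12 -1.    0.38 -0.82]
t 5.875 local [-181.   -78.4  120.3] rpy [-3.142 -0.194 -0.229] F [-1.6  0.3 -1.8] w 0.03615554004321683
```

View pics/c2.png

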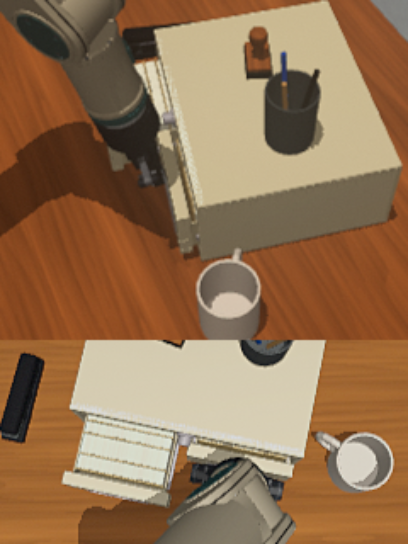

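```bash
python3 -m creep '[{"jaw":-1,"xyz":[3,0,0.6],"angular":[0,0,0]},{"jaw":-1,"xyz":[6,0,1.2],"angular":[0,0,0]},{"jaw":-1,"xyz":[9,0,1.8],"angular":[0,0,0]},{"jaw":-1,"xyz":[11,0,2.2],"angular":[0,0,0]},{"jaw":-1,"xyz":[13,0,2.6],"angular":[0,0,0]}]'
python3 -c "
from h import *
where()"
```

```text
clock: 6.6
eef_pos: [552.8, -48.5, 120.6]
tool_rot: [-3.141, -0.195, -0.229]
force: [-3.5, -0.3, -0.4]
width: 0.1
gripper_force: 1.6
t 6.6 local [-167.6  -78.4  120.6] rpy [-3.141 -0.195 -0.229] F [-3.4 -1.1 -0.4] w 0.13064723056721603
```

```bash
python3 -m creep '[{"jaw":-1,"xyz":[1.5,0,0.3],"angular":[0,0,0]},{"jaw":-1,"xyz":[3,0,0.6],"angular":[0,0,0]}]'
python3 - <<'E'
from h import *
where()
from cell import viewer
W=cloud(viewer.camera_model('side'),viewer.get_image('side')[1]);L=Rc.inv().apply((W-C).reshape(-1,3))
q=(abs(L[:,2]-117)<4)&(L[:,0]<-142)&(L[:,0]>-230)&(L[:,1]<-95)&(L[:,1]>-150)
print(q.sum(),np.percentile(L[q,0],[4,50]))
E
```

```text
clock: 6.85
eef_pos: [555.8, -49.2, 120.6]
tool_rot: [-3.141, -0.195, -0.229]
force: [-2.6, -0.7, -0.2]
width: -0.6
gripper_force: 1.5
t 6.85 local [-164.6  -78.3  120.6] rpy [-3.141 -0.195 -0.229] F [-2.4 -1.2 -0.2] w -0.5554547552398482
75 [-150.05289464 -145.91681656]
```

```bash
python3 -m creep '[{"jaw":-1,"xyz":[1,0,0.2],"angular":[0,0,0]},{"jaw":-1,"xyz":[2,0,0.4],"angular":[0,0,0]},{"jaw":-1,"xyz":[3,0,0.6],"angular":[0,0,0]},{"jaw":-1,"xyz":[4,0,0.8],"angular":[0,0,0]}]'
```

```text
clock: 7.4
eef_pos: [559.7, -50.1, 120.6]
tool_rot: [-3.141, -0.195, -0.229]
force: [-3.6, -1.4, 1.0]
width: 0.4
gripper_force: 1.5
```

```bash
python3 -m creep '[{"jaw":-1,"xyz":[1,0,0.2],"angular":[0,0,0]},{"jaw":-1,"xyz":[1.5,0,0.3],"angular":[0,0,0]}]'; python3 -c "
from h import *
where()"
```

```text
clock: 7.65
eef_pos: [561.2, -50.4, 120.6]
tool_rot: [-3.141, -0.195, -0.229]
force: [-3.7, -1.7, 1.1]
width: 0.2
gripper_force: 1.5
t 7.65 local [-159.   -78.3  120.6] rpy [-3.141 -0.195 -0.229] F [-3.2 -2.5  1.1] w 0.23211093265067417
```

Not yet at the stop (force still ~3.5 N); keep creeping.

```bash
python3 -m creep '[{"jaw":-1,"xyz":[0.8,0,0.1],"angular":[0,0,0]},{"jaw":-1,"xyz":[1.6,0,0.3],"angular":[0,0,0]}]'
```

```text
clock: 7.9
eef_pos: [561.6, -50.4, 120.4]
tool_rot: [-3.141, -0.193, -0.229]
force: [-7.1, -0.9, 4.8]
width: -0.2
gripper_force: 3.6
```

```bash
python3 -m creep '[{"jaw":-1,"xyz":[0.8,0,0.1],"angular":[0,0,0]},{"jaw":-1,"xyz":[1.6,0,0.3],"angular":[0,0,0]}]'; python3 - <<'E'
from h import *
where()
from cell import viewer
W=cloud(viewer.camera_model('side'),viewer.get_image('side')[1]);L=Rc.inv().apply((W-C).reshape(-1,3))
q=(abs(L[:,2]-117)<4)&(L[:,0]<-142)&(L[:,0]>-230)&(L[:,1]<-95)&(L[:,1]>-150)
print(q.sum(),np.percentile(L[q,0],[4,50]))
E
```

```text
clock: 8.15
eef_pos: [561.8, -50.4, 120.1]
tool_rot: [-3.14, -0.191, -0.229]
force: [-12.1, -0.6, 7.2]
width: 0.1
gripper_force: 5.6
t 8.15 local [-158.4  -78.1  120.1] rpy [-3.14  -0.191 -0.229] F [-11.7  -3.3   7.2] w 0.05213455891380751
27 [-144.48099955 -143.34020905]
```

```bash
python3 -m creep '[{"jaw":-1,"xyz":[-15,0,-3],"angular":[0,0,0]},{"jaw":-1,"xyz":[-45,0,-13],"angular":[0,-0.07,0]},{"jaw":-1,"xyz":[-75,0,-25],"angular":[0,-0.15,0]},{"jaw":-1,"xyz":[-100,0,-35],"angular":[0,-0.17,0]},{"jaw":-1,"xyz":[-115,-10,-40],"angular":[0,-0.17,0]},{"jaw":-1,"xyz":[-115,-50,-40],"angular":[0,-0.17,0]},{"jaw":-1,"xyz":[-115,-100,-35],"angular":[0,-0.17,0]},{"jaw":-1,"xyz":[-115,-156,-25],"angular":[0,-0.17,0]},{"jaw":-1,"xyz":[-115,-156,-25],"angular":[0,-0.17,0]}]'
python3 - <<'E'
from h import *
from cell import ctrl
print(np.round(ctrl.read_state()['qpos'],2));where()
plan([-270,78,119],0.1);plan([-185,78,119],.19)
E
```

```text
clock: 9.32
eef_pos: [485.9, 134.5, 121.7]
tool_rot: [-3.138, -0.025, -0.219]
force: [0.4, -0.1, -0.8]
width: 0.1
gripper_force: 0.0
[-0.8   0.74  0.74  2.07 -0.86  0.64 -1.26]
t 9.325 local [-274.1   84.8  121.7] rpy [-3.138 -0.025 -0.219] F [ 0.5 -0.  -0.8] w 0.14097137528103373
shift [4.  6.9 2.8] rot [-0.004  0.075  0.009] world [488.4 126.9 119. ]
shift [89.   7.7  4.9] rot [-0.004  0.165  0.009] world [571.2 107.7 119. ]
```

```bash
python3 -m creep '[{"jaw":-1,"xyz":[6,4,2],"angular":[0,0.08,0.009]},{"jaw":-1,"xyz":[13,7,3],"angular":[0,0.165,0.009]},{"jaw":-1,"xyz":[19,7,3],"angular":[0,0.165,0.009]},{"jaw":-1,"xyz":[26,7,3],"angular":[0,0.165,0.009]},{"jaw":-1,"xyz":[34,7,4],"angular":[0,0.165,0.009]},{"jaw":-1,"xyz":[42,7,4],"angular":[0,0.165,0.009]},{"jaw":-1,"xyz":[50,7,4],"angular":[0,0.165,0.009]},{"jaw":-1,"xyz":[58,7,4],"angular":[0,0.165,0.009]},{"jaw":-1,"xyz":[66,7,4],"angular":[0,0.165,0.009]},{"jaw":-1,"xyz":[74,8,5],"angular":[0,0.165,0.009]},{"jaw":-1,"xyz":[82,8,5],"angular":[0,0.165,0.009]},{"jaw":-1,"xyz":[89,8,5],"angular":[0,0.165,0.009]}]'
python3 - <<'E'
from h import *
from cell import ctrl
print(np.round(ctrl.read_state()['qpos'],2));where()
plan([-160,78,119],.19)
E
```

```text
clock: 10.82
eef_pos: [570.5, 99.8, 120.0]
tool_rot: [-3.14, -0.19, -0.238]
force: [-2.0, 3.1, -2.1]
width: -0.0
gripper_force: 1.7
[-0.72  0.77  0.71  2.   -0.94  0.5  -1.18]
t 10.825 local [-183.8   70.1  120. ] rpy [-3.14  -0.19  -0.238] F [-2.7  2.6 -2.1] w -0.0008430928585130127
shift [23.1 -8.1  5.5] rot [ 0.    0.   -0.01] world [595.5 102.1 119. ]
```

```bash
python3 -m creep '[{"jaw":-1,"xyz":[4,0,0.8],"angular":[0,0,0]},{"jaw":-1,"xyz":[8,0,1.6],"angular":[0,0,0]},{"jaw":-1,"xyz":[12,0,2.4],"angular":[0,0,0]},{"jaw":-1,"xyz":[15,0,3],"angular":[0,0,0]},{"jaw":-1,"xyz":[17,0,3.4],"angular":[0,0,0]},{"jaw":-1,"xyz":[19,0,3.8],"angular":[0,0,0]},{"jaw":-1,"xyz":[20,0,4],"angular":[0,0,0]},{"jaw":-1,"xyz":[21,0,4.2],"angular":[0,0,0]},{"jaw":-1,"xyz":[22,0,4.4],"angular":[0,0,0]},{"jaw":-1,"xyz":[23,0,4.6],"angular":[0,0,0]}]'
```

```text
clock: 12.08
eef_pos: [593.0, 94.1, 120.0]
tool_rot: [-3.14, -0.19, -0.238]
force: [-2.5, 3.7, 1.1]
width: -0.1
gripper_force: 1.5
```

```bash
python3 -m creep '[{"jaw":-1,"xyz":[0.8,0,0.2],"angular":[0,0,0]},{"jaw":-1,"xyz":[1.6,0,0.3],"angular":[0,0,0]},{"jaw":-1,"xyz":[2.4,0,0.5],"angular":[0,0,0]}]'; python3 -c "
from h import *
where()"
```

```text
clock: 12.45
eef_pos: [595.3, 93.4, 119.9]
tool_rot: [-3.14, -0.19, -0.238]
force: [-2.9, 2.3, 1.9]
width: -0.1
gripper_force: 1.8
t 12.45 local [-158.3   69.5  119.9] rpy [-3.14  -0.19  -0.238] F [-3.4  1.6  1.9] w -0.08827584506470633
```

```bash
python3 -m creep '[{"jaw":-1,"xyz":[0.8,0,0.2],"angular":[0,0,0]},{"jaw":-1,"xyz":[1.6,0,0.3],"angular":[0,0,0]},{"jaw":-1,"xyz":[2.4,0,0.5],"angular":[0,0,0]}]'; python3 -c "
from h import *
where()"
```

```text
clock: 12.82
eef_pos: [595.6, 93.3, 119.5]
tool_rot: [-3.14, -0.186, -0.238]
force: [-10.6, 2.2, 6.5]
width: 0.1
gripper_force: 4.9
t 12.825 local [-158.    69.4  119.5] rpy [-3.14  -0.186 -0.238] F [-10.8  -0.2   6.5] w 0.06106698704686109
```

```bash
python3 -m creep '[{"jaw":-1,"xyz":[-15,0,-3],"angular":[0,0,0]},{"jaw":-1,"xyz":[-35,5,-15],"angular":[0,0,0]},{"jaw":-1,"xyz":[-35,35,-27],"angular":[0,0,0]},{"jaw":-1,"xyz":[-32,69,-35],"angular":[0,0,0]},{"jaw":-1,"xyz":[-32,69,-35],"angular":[0,0,0]}]'
python3 - <<'E'
from h import *
where();plan([-175,0,148],.19);plan([-160,0,148],.19)
from cell import viewer
import cv2
for c in('side','top'):
    p,d=viewer.get_image(c)
    L=Rc.inv().apply((cloud(viewer.camera_model(c),d)-C).reshape(-1,3))
    for lo,hi in((-150,-60),(60,150)):
        q=(abs(L[:,2]-115)<5)&(L[:,0]<-142)&(L[:,0]>-230)&(L[:,1]<hi)&(L[:,1]>lo)
        if q.any(): print(c,lo,q.sum(),np.percentile(L[q,0],[4,50]))
    if c=='side': cv2.imwrite('pics/c3.png',cv2.resize(p[110:330,200:460],None,fx=2.2,fy=2.2)[:,:,::-1])
E
```

```text
clock: 13.45
eef_pos: [544.6, 30.6, 149.5]
tool_rot: [3.141, -0.194, -0.244]
force: [-0.1, 0.4, -0.1]
width: 0.0
gripper_force: 0.0
t 13.45 local [-193.5   -3.1  149.5] rpy [ 3.141 -0.194 -0.244] F [-0.2  0.4 -0.1] w 0.017714962660181605
shift [17.8 -3.4  5. ] rot [ 0.003 -0.004 -0.016] world [563.3  29.5 148. ]
shift [32.5 -3.7  7.9] rot [ 0.003 -0.004 -0.016] world [577.9  26.1 148. ]
side -150 37 [-144.46710986 -143.47114407]
side 60 26 [-143.91141271 -143.21558452]
top -150 59 [-145.30191029 -144.07966551]
top 60 42 [-144.6552251  -143.48839761]
```

View pics/c3.png

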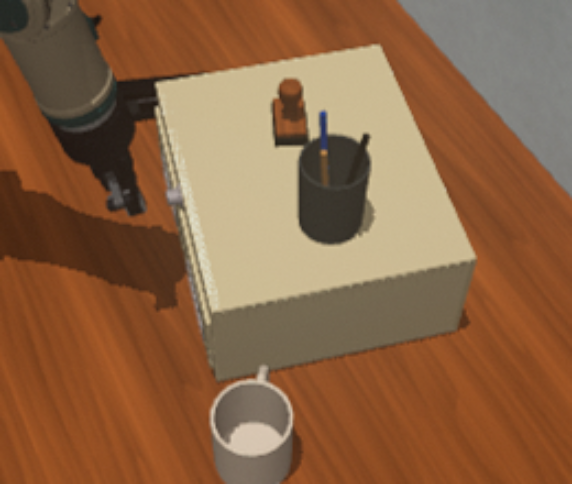

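```bash
python3 -m creep '[{"jaw":-1,"xyz":[8,-2,2],"angular":[0,0,-0.016]},{"jaw":-1,"xyz":[15,-3,4.5],"angular":[0,0,-0.016]},{"jaw":-1,"xyz":[19,-3,5.2],"angular":[0,0,-0.016]},{"jaw":-1,"xyz":[22,-3,5.8],"angular":[0,0,-0.016]},{"jaw":-1,"xyz":[25,-3,6.4],"angular":[0,0,-0.016]},{"jaw":-1,"xyz":[28,-3,7],"angular":[0,0,-0.016]},{"jaw":-1,"xyz":[30,-3.5,7.4],"angular":[0,0,-0.016]},{"jaw":-1,"xyz":[31.5,-3.5,7.7],"angular":[0,0,-0.016]},{"jaw":-1,"xyz":[32.5,-3.5,7.9],"angular":[0,0,-0.016]},{"jaw":-1,"xyz":[33,-3.5,8],"angular":[0,0,-0.016]}]'
python3 -c "
from h import *
where()"
```

```text
clock: 14.8
eef_pos: [577.9, 30.0, 146.3]
tool_rot: [3.14, -0.19, -0.222]
force: [-3.9, -1.8, 0.4]
width: 0.3
gripper_force: 1.5
t 14.8 local [-160.9    3.8  146.3] rpy [ 3.14  -0.19  -0.222] F [-3.4 -2.6  0.4] w 0.25392585587522104
```

```bash
python3 -m creep '[{"jaw":-1,"xyz":[1,0,0.2],"angular":[0,0,0]},{"jaw":-1,"xyz":[2,0,0.4],"angular":[0,0,0]},{"jaw":-1,"xyz":[3,0,0.6],"angular":[0,0,0]}]'; python3 -c "
from h import *
where()"
```

```text
clock: 15.18
eef_pos: [579.6, 29.6, 146.1]
tool_rot: [3.14, -0.187, -0.222]
force: [-9.5, -0.1, 6.6]
width: 0.2
gripper_force: 4.6
t 15.175 local [-159.2    3.8  146.1] rpy [ 3.14  -0.187 -0.222] F [-9.2 -2.2  6.6] w 0.2103340786745053
```

```bash
python3 -m creep '[{"jaw":-1,"xyz":[1,0,0.2],"angular":[0,0,0]},{"jaw":-1,"xyz":[2,0,0.4],"angular":[0,0,0]},{"jaw":-1,"xyz":[2,0,0.4],"angular":[0,0,0]}]'; python3 -m creep '[{"jaw":-1,"xyz":[-15,0,-3],"angular":[0,0,0]},{"jaw":-1,"xyz":[-45,0,-12],"angular":[0,0,0]},{"jaw":-1,"xyz":[-70,0,-35],"angular":[0,-0.1,0]},{"jaw":-1,"xyz":[-80,0,-75],"angular":[0,-0.15,0]},{"jaw":-1,"xyz":[-85,0,-110],"angular":[0,-0.15,0]},{"jaw":-1,"xyz":[-85,0,-110],"angular":[0,-0.15,0]}]'
python3 - <<'E'
from h import *
where()
from cell import viewer
import cv2
o=[]
for c in('side','top'):
    p,d=viewer.get_image(c)
    L=Rc.inv().apply((cloud(viewer.camera_model(c),d)-C).reshape(-1,3))
    for lo,hi in((-150,-20),(20,150)):
        q=(abs(L[:,2]-115)<5)&(L[:,0]<-142)&(L[:,0]>-230)&(L[:,1]<hi)&(L[:,1]>lo)
        if q.any(): print(c,lo,q.sum(),np.percentile(L[q,0],[4,50]))
    q=(abs(L[:,2]-136)<9)&(L[:,0]<-142)&(L[:,0]>-170)&(abs(L[:,1])<20)
    print('lock',q.sum(),L[q,0].min() if q.any() else None)
    o.append(p[120:320,180:440])
cv2.imwrite('pics/c4.png',cv2.resize(np.vstack(o),None,fx=1.45,fy=1.45)[:,:,::-1])
E
```

```text
clock: 15.55
eef_pos: [579.8, 29.7, 145.7]
tool_rot: [3.141, -0.183, -0.222]
force: [-12.3, -0.1, 8.2]
width: 0.0
gripper_force: 6.1
clock: 16.3
eef_pos: [483.9, 52.8, 240.8]
tool_rot: [-3.14, -0.047, -0.221]
force: [0.8, 0.2, -0.5]
width: -0.3
gripper_force: 0.0
t 16.3 local [-257.6    4.8  240.8] rpy [-3.14  -0.047 -0.221] F [ 0.7  0.4 -0.5] w -0.3155626076159471
side -150 55 [-144.48384886 -143.38371699]
side 20 37 [-144.02668983 -143.1278921 ]
lock 11 -145.02410622516402
top -150 81 [-145.28595198 -143.62935552]
top 20 62 [-144.83128944 -143.54858845]
lock 17 -145.8275280523019
```

View pics/c4.png

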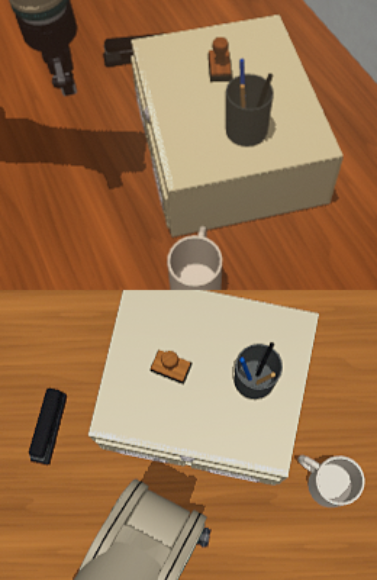

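Both drawers are flush and the plunger at (187,458) sits about 6 mm out of the rim. The mug, stapler, stamp and pen cup look undisturbed and the arm is clear.

```bash
python3 -c "
from cell import ctrl
print(ctrl.finish_job())"
```

```text
the job is handed in; nothing more can be done
None
```

Job handed in: both drawers are fully home, then the lock plunger was pressed all the way in, with the arm clear and the mug, stapler, stamp and pen cup unmoved in the final pictures, at about 16 s.

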